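# Make up a valve overhaul kit and a pressure test kit

### The arm

A 6-joint arm with a two-finger parallel gripper is mounted at the origin on the work surface. World frame = base frame: x ahead of the robot, y to its left, z up, the work surface at z = 0. Lengths are in m, angles in rad, forces in N, time in s.
With the tool pointing down it reaches from about 0.35 to 0.85 m from the base axis. Payload 8.1 kg.
Tool frame: the origin (TCP) lies midway between the tips of the shut fingers; the grasp point (between the pads) lies 19 mm behind it (robot.grip_point_offset is the distance from the TCP to the grasp point, in m); z points along the fingers, y is the line along which they close (so a half turn about z gives the same grasp; the last joint's range is limited). The gripper opens to 93 mm and grips with 3 to 60 N. Pads are 15 mm wide; open, the fingers measure 128 mm over their backs; the gripper's body (75 mm by 188 mm) begins 65 mm behind the grasp point.
Start: joints at [1.114, 0.13, 1.488, -0, 1.523, -0.085], TCP at [0.218, 0.559, 0.219] pointing down, gripper open.
Joint ranges: [-2.96, 2.96], [-0.89, 2.26], [0.02, 2.5], [-1.34, 4.48], [0, 2.73], [-2.66, 2.66]. Speed limits (rad/s): [2.39, 2.39, 2.79, 3.14, 3.14, 3.14].

### API

Orientations are given as a rotation vector (axis times angle).
In Python, from plant import robot, read_camera, job gives the robot as it stands.
- The arm moves only by the shell command python3 -m inch 'ROWS' [FORCE]. ROWS is JSON, one flat list of numbers, 5 for each row, row after row: the shift along the world's x, y, z in mm, then the turn about the world's z in degrees, then the opening in per cent of the stroke, from 0 (shut) to 100 (fully open). In form: [dx, dy, dz, yaw, hand, dx, dy, dz, yaw, hand, ...]. A call has 1 to 10 rows; each row is the pose to reach, as a shift and turn from the pose commanded when the call began; what a row does not reach only later rows make up. A row lasts 1/12 s, in which the tool goes at most 41.7 mm and 7.16 degrees, less where a joint would pass 70% of its speed; a pose out of reach is approached as far as the arm can. A call with a gripper value outside its range is refused whole. The fingers move at their own pace and stop on an object; FORCE is the grip in N (left out, the last holds). Time passes only in rows, so rows that repeat a pose let the fingers close. It gives the time, the measured TCP pose, the force, the opening and the grip force at its end, in the units of the state.
- robot.read_state(): the state, without advancing time (a new reading comes with each control period).
- read_camera(name): name is "side" or "top" or "wrist"; returns a dict with "image" (384x512x3 uint8, blue, green, red), "K" (3x3 intrinsics, pixels), "extrinsics" (4x4, takes a point from world to camera coordinates); the wrist camera has in their place "mount" (4x4, takes a point from camera to tool coordinates, whose origin is the TCP and whose axes are the flange's). Camera axes: x right, y down, z forward; pixel columns grow to the right and rows downward; lengths in m; the calibration is good to about 2 mm. A picture is of the moment at which its call begins: read the wrist's pose just before it. There is no depth.
- job.close_job(): hands the job in; it is judged then, once.
The state is a dict: "t": time; "q": joint angles; "dq": joint speeds; "joint_torque": joint torques, N m; "tool_pos": TCP position; "orientation": TCP orientation; "force": force on the tool from outside, world axes, zero at the start; "wrist_torque": the same for the moment, N m; "opening": finger opening in m; "gripper_force": force on a finger pad.
Only numpy, scipy, OpenCV 4.12 (cv2) and the standard library are available. Lean on these libraries where they do the work, as an engineer would, in place of code of your own. Each camera call takes 0.05 s, during which the arm holds its last target. There are 200 camera calls.

### The job

Make up two kits from the loose parts on the bench. Overhaul kit, in the long three-compartment tray: seat ring in the compartment next to the tray's handle, valve plug (stem up) in the middle, guide bush (flange down) in the compartment farthest from the handle; pressure test kit, in the short two-compartment tray: gauge (dial up) in the compartment next to the handle, hex nut lying flat in the other. Set each part down flat on its compartment's floor rather than dropping it, and leave the oil can, the spanner and the step block where they are.

Things in the scene. Friction and masses are not known exactly. Their poses are not given: they have to be found in the camera images.
- long_tray: long kit tray, grey, aluminium walls, three compartments in a row, 244 x 84 mm, fixed to the bench. Compartments 76 mm square inside, walls 4 mm thick with tops 11 mm above the bench, floor 3 mm above it. Low black loop handle on its +y end, 28 mm out. Origin: centre of the underside without the handle; y along the row towards the handle, z up. Compartment centres at y = +80 mm (next to the handle), 0 and -80 mm (farthest).
- short_tray: short kit tray, grey, aluminium walls, two compartments in a row, 164 x 84 mm, fixed to the bench. Compartments 76 mm square inside, walls 4 mm thick with tops 11 mm above the bench, floor 3 mm above it. Low black loop handle on its +y end, 28 mm out. Origin: centre of the underside without the handle; y along the row towards the handle, z up. Compartment centres at y = +40 mm (next to the handle) and -40 mm (the other).
- seat_ring: plain steel ring lying flat, 56 mm outside, 36 mm hole, 26 mm high, about 0.25 kg. Origin: centre of its underside, on the axis; z up.
- valve_plug: steel valve plug standing on its wide end: disc 46 mm across and 14 mm high, cone narrowing to the stem at 26 mm, stem 14 mm across from there up to the top at 58 mm; about 0.25 kg. Origin: centre of its underside; z up along the stem.
- guide_bush: brass tube standing on its flange: tube 32 mm outside, 24 mm bore, 42 mm high; flange at the foot 48 mm across and 6 mm high; about 0.18 kg. Origin: centre of its underside; z up along the tube.
- gauge: pressure gauge lying on its back, white dial up: dark round case 50 mm across, 32 mm high, about 0.2 kg; a brass stem 13 mm thick sticks out sideways along the gauge's -y to 41 mm from the case's axis, 16 mm above the underside (clear of the tray walls; it may point any way that does not touch the nut). Origin: centre of the case's underside; z up through the dial.
- hex_nut: big dark steel hexagon nut lying flat, 46 mm across the flats (53 mm across corners), 29 mm hole, 28 mm high, about 0.22 kg. Origin: centre of its underside; the flats face its own x axis and every 60 degrees from it; z up.
- oil_can: bystander: yellow oil bottle, 60 mm across, 150 mm tall, standing to the robot's right; leave it. Origin: centre of its underside.
- spanner: bystander: steel spanner, 220 mm long, lying beyond the trays; leave it. Its long axis is its x.
- step_block: bystander: dark steel clamping step block, 70 x 50 mm, 38 mm high, beyond the trays; leave it. Origin: centre of its underside.
Things that resemble listed ones, but are neither listed nor needed, are in the scene too. Leave any pink or red look-alike of the seat_ring alone.

How it is judged:
At the end, for the whole second after the job is handed in: Each part lies at rest flat on the floor of its own compartment: height within 4 mm, tilt under 0.1 rad, centre along each tray axis within 12 mm (ring), 17 (plug), 16 (bush), 15 (gauge) or 14 mm (nut) of the compartment's centre (x of seat_ring in the frame of long_tray between -0.012 and 0.012 m and y of seat_ring in the frame of long_tray between 0.068 and 0.092 m and z of seat_ring in the frame of long_tray between -0.001 and 0.007 m and angle between each of seat_ring, valve_plug, guide_bush, gauge, hex_nut's own z axis and vertical below 0.1 rad and linear speed of each of seat_ring, valve_plug, guide_bush, gauge, hex_nut below 0.02 m/s and x of valve_plug in the frame of long_tray between -0.017 and 0.017 m and y of valve_plug in the frame of long_tray between -0.017 and 0.017 m and z of valve_plug in the frame of long_tray between -0.001 and 0.007 m and x of guide_bush in the frame of long_tray between -0.016 and 0.016 m and y of guide_bush in the frame of long_tray between -0.096 and -0.064 m and z of guide_bush in the frame of long_tray between -0.001 and 0.007 m and x of gauge in the frame of short_tray between -0.015 and 0.015 m and y of gauge in the frame of short_tray between 0.025 and 0.055 m and z of gauge in the frame of short_tray between -0.001 and 0.007 m and x of hex_nut in the frame of short_tray between -0.014 and 0.014 m and y of hex_nut in the frame of short_tray between -0.054 and -0.026 m and z of hex_nut in the frame of short_tray between -0.001 and 0.007 m); the robot touches nothing.
It fails at once if a part is dropped or thrown (faster than 0.6 m/s out of the fingers) ((contact force between seat_ring and the fingers below 0.01 N and linear speed of seat_ring above 0.6 m/s) or (contact force between valve_plug and the fingers below 0.01 N and linear speed of valve_plug above 0.6 m/s) or (contact force between guide_bush and the fingers below 0.01 N and linear speed of guide_bush above 0.6 m/s) or (contact force between gauge and the fingers below 0.01 N and linear speed of gauge above 0.6 m/s) or (contact force between hex_nut and the fingers below 0.01 N and linear speed of hex_nut above 0.6 m/s)).
It fails at once if the oil can is moved more than 20 mm (distance of oil_can from where it was at the start of the episode above 0.02 m).
It fails at once if the spanner is moved more than 20 mm (distance of spanner from where it was at the start of the episode above 0.02 m).
It fails at once if the step block is moved more than 20 mm (distance of step_block from where it was at the start of the episode above 0.02 m).
It also fails if it takes over 115 s, if anything falls off the work surface, if the arm or the gripper's body presses on something with over 40 N, if the wrist force passes 120 N, or if a joint passes its speed limit or range.

## Working session

There is one attempt and no reset: what is moved stays moved. The work goes in short steps, Python scripts to look and compute and a shell command to move; the robot and the scene stay as the last step left them, time stands still between calls to the robot, and variables do not carry over. Pictures are saved under pics/ and viewed, at most 14 in all, crops included, and the job is handed in when it is done.

```bash
ls; mkdir -p pics; python3 - <<'E'
from plant import robot, read_camera
import cv2,numpy as np
for n in("top","side","wrist"):
    d=read_camera(n);cv2.imwrite(f"pics/{n}0.png",d["image"]);print(n,d["K"],d.get("extrinsics",d.get("mount")))
s=robot.read_state();print(s["t"],s["tool_pos"],s["orientation"],s["opening"])
E
```

```text
pics
top [[427.39471033   0.         253.7151139 ]
 [  0.         427.39471033 193.66004041]
 [  0.           0.           1.        ]] [[-0.06357657 -0.99795709  0.00629798 -0.01273859]
 [-0.97555888  0.06081709 -0.21115433  0.61890927]
 [ 0.21033994 -0.01956852 -0.97743244  1.17144698]
 [ 0.          0.          0.          1.        ]]
side [[375.34794759   0.         260.40786522]
 [  0.         375.34794759 196.67306212]
 [  0.           0.           1.        ]] [[-0.99559654 -0.09267366  0.01411135  0.59840469]
 [-0.0590809   0.50345206 -0.86200085  0.08406028]
 [ 0.07278039 -0.85903877 -0.50671037  1.05288206]
 [ 0.          0.          0.          1.        ]]
wrist [[307.45444814   0.         254.21001168]
 [  0.         307.45444814 190.14421499]
 [  0.           0.           1.        ]] [[ 5.51005951e-04 -9.68090584e-01 -2.50599914e-01  6.86835292e-02]
 [ 9.99999811e-01  4.65083159e-04  4.02088006e-04 -2.43158384e-04]
 [-2.72707813e-04 -2.50600088e-01  9.68090658e-01 -1.65831578e-01]
 [ 0.00000000e+00  0.00000000e+00  0.00000000e+00  1.00000000e+00]]
0.15 [0.21777357 0.55861131 0.21783906] [-5.80602016e-01 -3.08708894e+00  2.16515073e-03] 0.0933766031958218
```

View pics/top0.png

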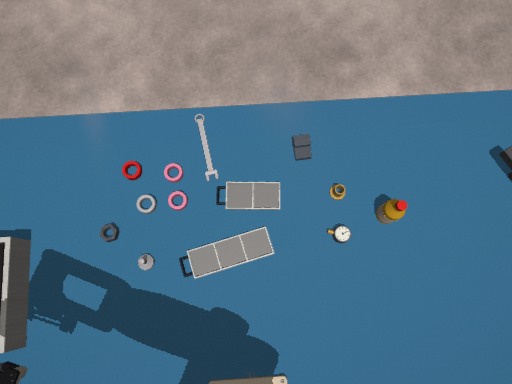

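View pics/side0.png

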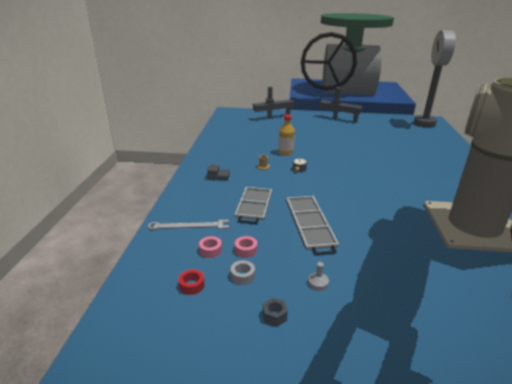

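The top view shows the seat ring at about (146,203), plug (146,262), nut (109,232), bush (338,191), gauge (342,233) with its stem to the left. The long tray is at about (230,253) and the short tray at (253,195), both with handles on the left. The side view agrees. The red and pink rings are look-alikes.

```bash
cat > h.py <<'E'
import numpy as np,cv2
from scipy.spatial.transform import Rotation as R
from plant import robot, read_camera
def wristT(s,d):
    T=np.eye(4);T[:3,:3]=R.from_rotvec(s["orientation"]).as_matrix();T[:3,3]=s["tool_pos"]
    return np.linalg.inv(T@d["mount"])
def shot(n):
    s=robot.read_state();d=read_camera(n)
    d["E"]=d["extrinsics"] if n!="wrist" else wristT(s,d);return d,s
def cast(d,uv,z):
    E=d["E"];uv=np.atleast_2d(uv).astype(float)
    r=np.c_[uv,np.ones(len(uv))]@np.linalg.inv(d["K"]).T@E[:3,:3]
    c=-E[:3,:3].T@E[:3,3]
    return c+r*((z-c[2])/r[:,2])[:,None]
def proj(d,p):
    q=np.atleast_2d(p)@d["E"][:3,:3].T+d["E"][:3,3];q=q@d["K"].T;return q[:,:2]/q[:,2:]
E
python3 - <<'E'
from h import *
d,s=shot("top");im=d["image"]
crop=cv2.resize(im[110:290,90:410],None,fx=2.5,fy=2.5,interpolation=cv2.INTER_CUBIC);cv2.imwrite("pics/c.png",crop)
hsv=cv2.cvtColor(im,cv2.COLOR_BGR2HSV)
blue=(hsv[...,0]>95)&(hsv[...,0]<115)&(hsv[...,1]>130)
m=(~blue).astype(np.uint8)*255
n,l,st,ce=cv2.connectedComponentsWithStats(m)
for i in range(1,n):
    x,y,w,h,a=st[i]
    if a>40 and 80<x<420 and 110<y<300:
        pts=np.argwhere(l==i)[:,::-1]
        rr=cv2.minAreaRect(pts.astype(np.float32))
        print((x,y,w,h,a),ce[i].round(1),"z=10:",cast(d,ce[i],.01)[0][:2].round(4),"z=28",cast(d,ce[i],.028)[0][:2].round(4),rr)
        if a>1000:
            print(cast(d,cv2.boxPoints(rr),.011)[:,:2].round(4).tolist())
E
```

```text
(np.int32(194), np.int32(113), np.int32(25), np.int32(69), np.int32(508)) [205.6 147.8] z=10: [0.7835 0.0869] z=28 [0.7775 0.0853] ((204.66522216796875, 146.68429565429688), (68.61559295654297, 13.10634994506836), 76.4295654296875)
(np.int32(292), np.int32(134), np.int32(20), np.int32(27), np.int32(446)) [301.7 146.5] z=10: [ 0.7693 -0.211 ] z=28 [ 0.7634 -0.2084] ((301.8699645996094, 146.58998107910156), (25.173004150390625, 18.24335479736328), 81.8698959350586)
(np.int32(121), np.int32(160), np.int32(21), np.int32(21), np.int32(281)) [131.5 170. ] z=10: [0.7262 0.316 ] z=28 [0.7209 0.3111] ((131.0, 170.0), (20.0, 20.0), 90.0)
(np.int32(163), np.int32(163), np.int32(21), np.int32(20), np.int32(269)) [173.2 172.4] z=10: [0.7108 0.1888] z=28 [0.7058 0.1857] ((173.0, 172.5), (19.0, 20.0), 90.0)
(np.int32(217), np.int32(181), np.int32(64), np.int32(29), np.int32(1668)) [251.1 195.2] z=10: [ 0.6248 -0.0447] z=28 [ 0.621  -0.0445] ((248.5, 194.99998474121094), (62.99999237060547, 27.999996185302734), -0.0)
[[0.5886, 0.0603], [0.6751, 0.0563], [0.6632, -0.1352], [0.5768, -0.1286]]
(np.int3
[... 1030 characters left out ...]
 [340.2 233.5] z=10: [ 0.4921 -0.3019] z=28 [ 0.4902 -0.298 ] ((339.8517150878906, 232.4792938232422), (22.339235305786133, 17.854778289794922), 41.633541107177734)
(np.int32(179), np.int32(226), np.int32(96), np.int32(54), np.int32(2635)) [228.7 252.7] z=10: [0.4564 0.0319] z=28 [0.455 0.031] ((226.03738403320312, 253.51962280273438), (30.245086669921875, 93.6583480834961), 72.6459732055664)
[[0.4647, 0.1839], [0.5307, -0.0839], [0.4438, -0.1044], [0.38, 0.16]]
(np.int32(137), np.int32(254), np.int32(18), np.int32(17), np.int32(232)) [145.6 261.8] z=10: [0.4452 0.2756] z=28 [0.4439 0.2713] ((145.60000610351562, 261.70001220703125), (16.099689483642578, 16.54690170288086), 63.43495178222656)
```

View pics/c.png

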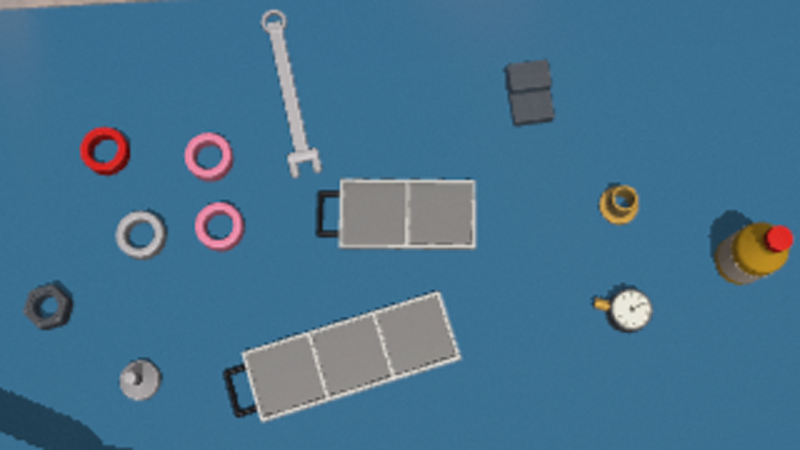

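```bash
python3 -m inch '[300,-260,0,-57,100,300,-260,0,-57,100,300,-260,0,-57,100,300,-260,0,-57,100,300,-260,0,-57,100,300,-260,0,-57,100,300,-260,0,-57,100,300,-260,0,-57,100,300,-260,0,-57,100,300,-260,0,-57,100]'; python3 -m inch '[0,0,0,0,100,0,0,0,0,100]'
python3 - <<'E'
from h import *
d,s=shot("top");im=d["image"]
hsv=cv2.cvtColor(im,cv2.COLOR_BGR2HSV)
m=((hsv[...,1]<80)&(hsv[...,2]>90)).astype(np.uint8)
n,l,st,ce=cv2.connectedComponentsWithStats(m)
for i in range(1,n):
    if 900<st[i][4]<4000 and st[i][1]>110:
        rr=cv2.minAreaRect(np.argwhere(l==i)[:,::-1].astype(np.float32))
        c=cast(d,cv2.boxPoints(rr),.011)[:,:2];print(st[i],c.round(4).tolist(),c.mean(0).round(4))
d,s=shot("wrist");cv2.imwrite("pics/w1.png",d["image"]);print(s["tool_pos"],R.from_rotvec(s["orientation"]).as_matrix()[:,1])
E
```

```text
t: 1.03
tool_pos: [0.5207, 0.2955, 0.2184]
orientation: [1.987, 2.432, -0.001]
force: [0.3, 0.4, -0.4]
opening: 0.0927
gripper_force: 0.0
t: 1.2
tool_pos: [0.5186, 0.2979, 0.2181]
orientation: [-1.986, -2.433, 0.001]
force: [-1.0, -0.4, 0.4]
opening: 0.0931
gripper_force: 0.0
[ 225  181   56   29 1551] [[0.6736, 0.032], [0.6632, -0.1352], [0.5768, -0.1286], [0.5871, 0.0363]] [ 0.6251 -0.0489]
[ 186  226   89   53 2051] [[0.4705, 0.1596], [0.5301, -0.0822], [0.4447, -0.1023], [0.3871, 0.1364]] [0.4581 0.0279]
[0.51773947 0.29890848 0.21825678] [ 9.79444149e-01  2.01713511e-01 -9.04648781e-04]
```

View pics/w1.png

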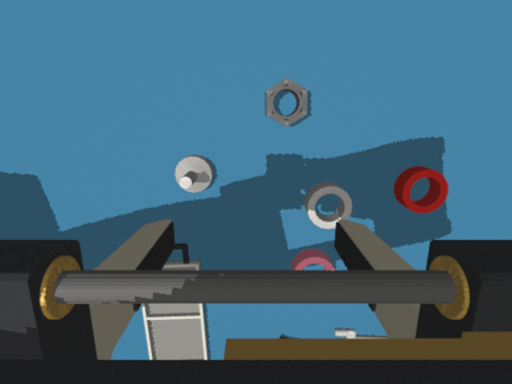

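The wrist view shows the nut at (287,102) with its flats facing along the closing axis, the plug at disc (194,173) with its stem top at (185,182), and the steel ring at (327,203).

```bash
python3 - <<'E'
from h import *
d,s=shot("wrist")
for n,uv,z in(("nut",(287.5,101),.028),("plugdisc",(193.5,173),.014),("stem",(185,182),.058),("ring",(327.5,203),.026)):
    print(n,cast(d,uv,z)[0].round(4))
im=d["image"];x0=250
g=cv2.resize(im[70:260,150:380],None,fx=3,fy=3,interpolation=cv2.INTER_CUBIC);cv2.imwrite("pics/w1c.png",g)
print(s["tool_pos"])
E
```

```text
nut [0.5376 0.3846 0.028 ]
plugdisc [0.4456 0.2792 0.014 ]
stem [0.445  0.2779 0.058 ]
ring [0.6129 0.2786 0.026 ]
[0.51726564 0.29954322 0.21837236]
```

View pics/w1c.png

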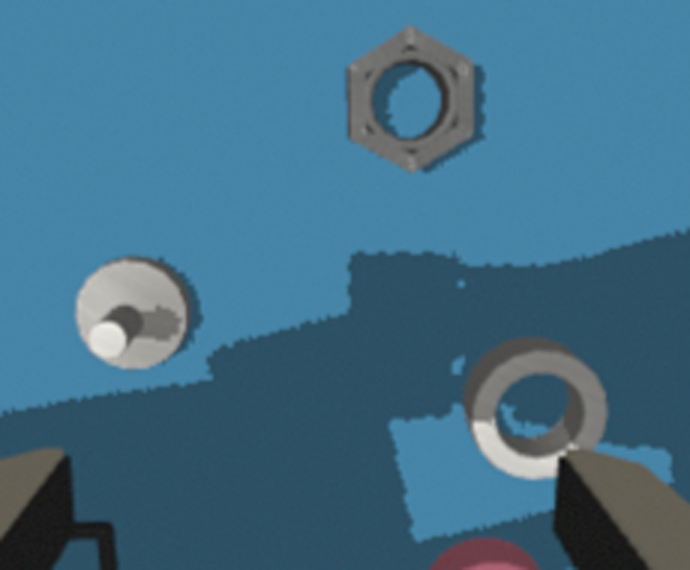

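```bash
python3 -m inch '[97,-28,0,0,100,97,-28,0,0,100,97,-28,0,0,100,97,-28,-40,0,100,97,-28,-80,0,100,97,-28,-120,0,100,97,-28,-160,0,100,97,-28,-190,0,100,97,-28,-207,0,100,97,-28,-207,0,100]' 30; python3 -m inch '[0,0,0,0,100,0,0,0,0,100,0,0,0,0,0,0,0,0,0,0,0,0,0,0,0,0,0,0,0,0,0,0,0,0,0,0,0,0,0,0]' 30
python3 -m inch '[0,0,0,0,0,0,0,0,0,0,0,0,0,0,0]'
```

```text
t: 2.18
tool_pos: [0.6097, 0.2711, 0.0055]
orientation: [-1.978, -2.434, 0.013]
force: [-1.0, 0.0, 0.0]
opening: 0.0932
gripper_force: 0.0
t: 2.85
tool_pos: [0.6152, 0.271, 0.0119]
orientation: [1.983, 2.436, 0.001]
force: [2.2, 0.6, 0.3]
opening: 0.0573
gripper_force: 1.1
t: 3.1
tool_pos: [0.6153, 0.2711, 0.012]
orientation: [1.983, 2.436, 0.001]
force: [1.5, -1.0, 1.8]
opening: 0.0548
gripper_force: 29.8
```

```bash
python3 -m inch '[0,0,20,0,0,0,0,50,0,0,0,0,85,0,0,-25,-24,85,0,0,-50,-47,85,0,0,-75,-71,85,0,0,-100,-94,85,0,0,-125,-118,85,0,0,-150,-142,85,0,0,-176,-166,85,2,0]'
python3 -m inch '[0,0,0,0,0,0,0,0,0,0,0,0,-20,0,0,0,0,-40,0,0,0,0,-55,0,0,0,0,-68,0,0,0,0,-76,0,0]'
python3 - <<'E'
from h import *
d,s=shot("top");cv2.imwrite("pics/t2.png",cv2.resize(d["image"][190:300,110:310],None,fx=3.5,fy=3.5,interpolation=cv2.INTER_CUBIC))
d,s=shot("wrist");cv2.imwrite("pics/w2.png",d["image"]);print(s["tool_pos"],s["opening"])
E
```

```text
t: 3.93
tool_pos: [0.437, 0.1041, 0.0957]
orientation: [-1.94, -2.469, 0.002]
force: [-0.0, -0.1, -1.5]
opening: 0.0544
gripper_force: 29.8
t: 4.52
tool_pos: [0.4386, 0.1055, 0.019]
orientation: [-1.94, -2.47, 0.002]
force: [-0.2, 1.2, -2.9]
opening: 0.0545
gripper_force: 29.8
[0.43775921 0.10528028 0.01802213] 0.05463868404883156
```

View pics/w2.png

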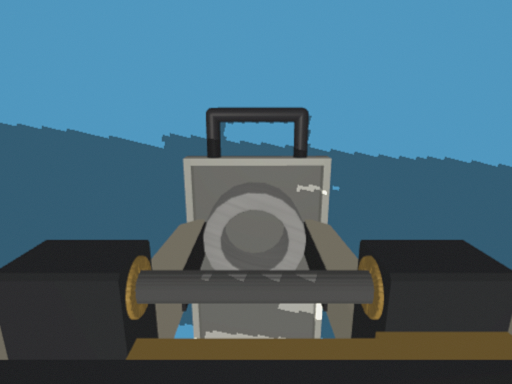

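The ring is held at about (254,238), and the tray rim spans u 184–331 with its outer end edge at row 157.

```bash
python3 - <<'E'
from h import *
d,s=shot("wrist")
Rm=R.from_rotvec(s["orientation"]).as_matrix()
for n,uv,z in(("endL",(184,158),.011),("endR",(331,158),.011),("ringfront",(255,193),.029),("ringL",(205,238),.029),("ringR",(305,238),.029)):
    p=cast(d,uv,z)[0];print(n,p.round(4),"in tool",((p-s["tool_pos"])@Rm).round(4))
E
```

```text
endL [0.3894 0.1372 0.011 ] in tool [ 0.0426 -0.0396  0.0083]
endR [0.4707 0.1571 0.011 ] in tool [0.0427 0.044  0.008 ]
ringfront [0.4325 0.1315 0.029 ] in tool [ 0.0268  0.0008 -0.0098]
ringL [0.412  0.1003 0.029 ] in tool [ 0.0013 -0.0265 -0.0098]
ringR [0.465  0.1133 0.029 ] in tool [ 0.0014  0.0281 -0.0099]
```

```bash
python3 -m inch '[0,0,-2,0,0,0,0,-4,0,0,0,0,-5,0,0,0,0,-5,0,0]'
python3 -m inch '[0,0,0,0,80,0,0,0,0,80,0,0,0,0,80,0,0,0,0,80,0,0,0,0,80,0,0,15,0,80,0,0,50,0,80,0,0,85,0,80]'
```

```text
t: 5.0
tool_pos: [0.4393, 0.1051, 0.0159]
orientation: [1.94, 2.47, 0.001]
force: [0.0, -0.0, -2.7]
opening: 0.0549
gripper_force: 29.8
t: 5.67
tool_pos: [0.4371, 0.1048, 0.1001]
orientation: [-1.939, -2.468, 0.005]
force: [1.2, 0.5, -0.5]
opening: 0.0744
gripper_force: 0.0
```

```bash
python3 -m inch '[7,40,0,0,60,7,80,0,0,60,7,120,0,0,60,7,160,0,0,60,7,171,0,0,60,7,171,0,0,60,7,171,-20,0,60,7,171,-40,0,60,7,171,-60,0,60,7,171,-71,0,60]'
python3 -m inch '[0,0,0,0,60,0,0,0,0,0,0,0,0,0,0,0,0,0,0,0,0,0,0,0,0,0,0,0,0,0,0,0,0,0,0,0,0,0,0,0]' 25
python3 - <<'E'
from h import *
d,s=shot("wrist");cv2.imwrite("pics/w3.png",d["image"]);print(s["tool_pos"],s["opening"],s["gripper_force"])
E
```

```text
t: 6.5
tool_pos: [0.4447, 0.2742, 0.0272]
orientation: [-1.941, -2.469, 0.005]
force: [-0.0, 0.9, -1.7]
opening: 0.0558
gripper_force: 0.0
t: 7.17
tool_pos: [0.4461, 0.2761, 0.03]
orientation: [1.941, 2.47, 0.001]
force: [-4.9, -1.9, 3.1]
opening: 0.0143
gripper_force: 2.2
[0.44608225 0.27613933 0.02998333] 0.014306328012699794 2.1707142144441605
```

View pics/w3.png

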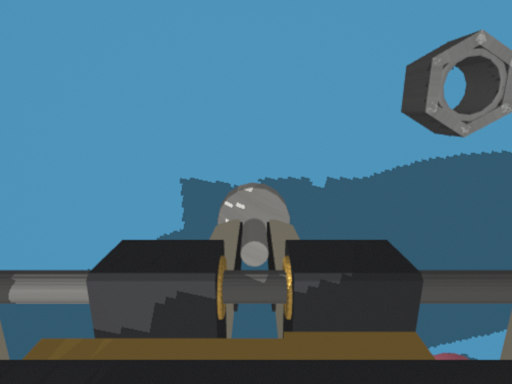

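The wrist view shows the plug upright with its stem between the pads at about (255,245).

```bash
python3 -m inch '[0,0,0,0,0,0,0,0,0,0,0,0,20,0,0,0,0,45,0,0,2,-35,60,0,0,4,-75,60,0,0,6,-115,60,0,0,8,-155,60,0,0,10,-195,60,0,0,12,-230,60,0,0]'
python3 -m inch '[0,-18,0,0,0,0,-18,0,0,0,0,-18,0,0,0,0,-18,-20,0,0,0,-18,-35,0,0,0,-18,-46,0,0,0,-18,-52,0,0,0,-18,-55,0,0,0,-18,-57,0,0,0,-18,-57,0,0]'
python3 -m inch '[0,0,0,0,0,0,0,0,0,60,0,0,0,0,60,0,0,0,0,60,0,0,0,0,60,0,0,0,0,60,0,0,30,0,60,0,0,65,0,60,0,0,90,0,80]'
```

```text
t: 8.05
tool_pos: [0.4572, 0.0438, 0.0891]
orientation: [-1.94, -2.47, 0.001]
force: [0.3, 0.2, -3.3]
opening: 0.0129
gripper_force: 25.0
t: 8.88
tool_pos: [0.4582, 0.0286, 0.0332]
orientation: [-1.94, -2.471, -0.0]
force: [0.8, 0.6, -3.3]
opening: 0.0129
gripper_force: 25.0
t: 9.63
tool_pos: [0.4582, 0.028, 0.1248]
orientation: [1.94, 2.47, 0.001]
force: [1.3, -0.2, -0.2]
opening: 0.0582
gripper_force: 0.0
```

```bash
python3 -m inch '[79,354,0,-2,100,79,354,0,-2,100,79,354,0,-2,100,79,354,0,-2,100,79,354,0,-2,100,79,354,0,-2,100,79,354,0,-2,100,79,354,0,-2,100,79,354,0,-2,100,79,354,0,-2,100]'
python3 -m inch '[0,0,0,0,100,0,0,0,0,100]'
python3 - <<'E'
from h import *
d,s=shot("wrist");cv2.imwrite("pics/w4.png",d["image"]);print(s["tool_pos"],cast(d,proj(d,[[.537,.382,.028]]),.028),proj(d,[[.537,.382,.028]]))
d,s=shot("top");cv2.imwrite("pics/t4.png",cv2.resize(d["image"][170:290,170:290],None,fx=4,fy=4,interpolation=cv2.INTER_CUBIC))
E
```

```text
t: 10.47
tool_pos: [0.5366, 0.3873, 0.1219]
orientation: [-1.978, -2.439, -0.002]
force: [0.0, 0.1, -0.2]
opening: 0.0931
gripper_force: 0.0
t: 10.63
tool_pos: [0.5367, 0.3815, 0.1221]
orientation: [-1.983, -2.437, 0.002]
force: [-0.0, -0.5, -0.4]
opening: 0.0928
gripper_force: 0.0
[0.53665591 0.3815149  0.12207446] [[0.537 0.382 0.028]] [[254.38897359 191.26623118]]
```

View pics/w4.png

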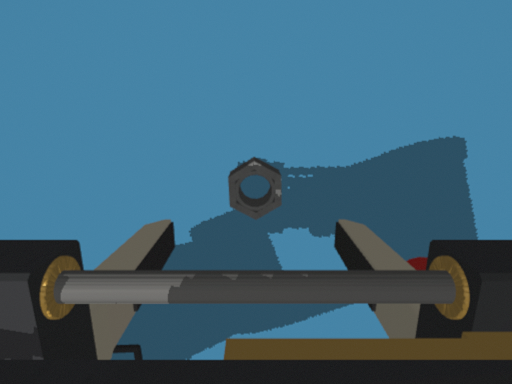

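View pics/t4.png

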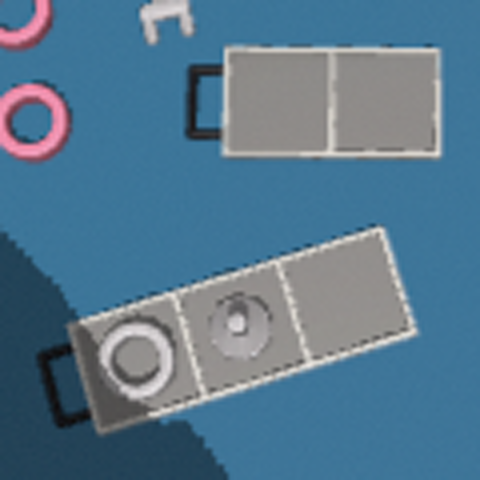

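The wrist view shows the nut at (254,188), lined up under the gripper. The top view shows the ring and plug seated centrally in their compartments.

```bash
python3 -m inch '[0,1,-35,0,100,0,1,-70,0,100,0,1,-95,0,100,0,1,-110,0,100,0,1,-110,0,100,0,1,-110,0,100,0,1,-110,0,0,0,1,-110,0,0,0,1,-110,0,0,0,1,-110,0,0]' 30
python3 -m inch '[0,0,0,0,0,0,0,0,0,0,0,0,0,0,0,0,0,0,0,0,0,0,0,0,0]'
```

```text
t: 11.57
tool_pos: [0.5379, 0.3836, 0.0144]
orientation: [1.983, 2.436, 0.004]
force: [0.5, 0.7, 0.3]
opening: 0.0709
gripper_force: 0.0
t: 11.98
tool_pos: [0.5369, 0.3831, 0.0126]
orientation: [-1.983, -2.436, 0.0]
force: [-0.2, 0.1, 0.6]
opening: 0.0457
gripper_force: 29.8
```

```bash
python3 -m inch '[0,0,20,0,0,0,0,50,0,0,0,0,80,0,0,5,-35,80,0,0,10,-70,80,0,0,20,-110,80,0,0,30,-150,80,0,0,40,-190,80,0,0,50,-230,80,0,0,60,-270,80,0,0]'
python3 -m inch '[5,-40,0,-4,0,10,-80,0,-8,0,15,-120,0,-12,0,20,-160,0,-15,0,25,-190,0,-15,0,26,-202,0,-15,0,26,-202,0,-15,0,26,-202,0,-15,0]'
python3 - <<'E'
from h import *
d,s=shot("wrist");cv2.imwrite("pics/w5.png",d["image"]);print(s["tool_pos"],s["opening"])
E
```

```text
t: 12.82
tool_pos: [0.5967, 0.1111, 0.0923]
orientation: [-1.983, -2.436, 0.001]
force: [0.2, 1.2, -2.5]
opening: 0.0459
gripper_force: 29.8
t: 13.48
tool_pos: [0.6226, -0.0889, 0.0921]
orientation: [-2.285, -2.154, 0.0]
force: [0.4, 0.4, -1.8]
opening: 0.0458
gripper_force: 29.8
[ 0.62258267 -0.08892913  0.09212739] 0.04581467879762958
```

View pics/w5.png

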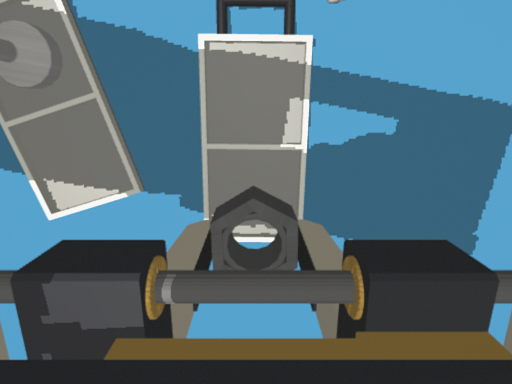

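The nut is held at about (254,245). The short tray's handle-end corners are at (200,37) and (312,38), and its partition runs along row 147.

```bash
python3 - <<'E'
from h import *
d,s=shot("wrist")
a=cast(d,[(200,37),(312,38),(202,147),(307,147),(206,218),(303,218)],.011)[:,:2];print(a.round(4))
c=(a[2]+a[3])/2;y=(a[0]+a[1])/2-c;y/=np.linalg.norm(y);print(c,y,"nut",c-.04*y,"gauge",c+.04*y)
E
```

```text
[[ 0.5901  0.0354]
 [ 0.6723  0.03  ]
 [ 0.5835 -0.045 ]
 [ 0.6675 -0.0497]
 [ 0.581  -0.1051]
 [ 0.6633 -0.1097]]
[ 0.62552749 -0.04735764] [0.07061285 0.9975038 ] nut [ 0.62270297 -0.08725779] gauge [ 0.628352   -0.00745749]
```

```bash
python3 -m inch '[0,1,-20,0,0,0,1,-40,0,0,0,1,-55,0,0,0,1,-65,0,0,0,1,-72,0,0,0,1,-75,0,0,0,1,-77,0,0,0,1,-77,0,0,0,1,-77,0,0]'
python3 -m inch '[0,0,0,0,80,0,0,0,0,80,0,0,0,0,80,0,0,0,0,80,0,0,0,0,80,0,0,15,0,90,0,0,50,0,100,0,0,85,0,100,0,0,110,0,100]'
```

```text
t: 14.33
tool_pos: [0.6238, -0.0881, 0.0167]
orientation: [2.283, 2.156, 0.001]
force: [0.6, 0.7, -1.0]
opening: 0.0458
gripper_force: 29.8
t: 15.08
tool_pos: [0.6237, -0.0882, 0.1287]
orientation: [2.283, 2.155, 0.002]
force: [1.2, -0.0, 0.3]
opening: 0.0922
gripper_force: 0.0
```

```bash
python3 -m inch '[-65,-140,75,0,100,-65,-140,75,0,100,-65,-140,75,0,100,-65,-140,75,0,100,-65,-140,75,0,100,-65,-140,75,0,100,-65,-140,75,0,100,-65,-140,75,0,100]'
python3 - <<'E'
from h import *
d,s=shot("wrist");cv2.imwrite("pics/w6.png",d["image"]);print(s["tool_pos"],s["opening"])
E
```

```text
t: 15.75
tool_pos: [0.5579, -0.2267, 0.1994]
orientation: [-2.282, -2.156, 0.0]
force: [0.3, 0.6, 0.1]
opening: 0.0925
gripper_force: 0.0
[ 0.55789557 -0.22665221  0.19941404] 0.09249265389400313
```

View pics/w6.png

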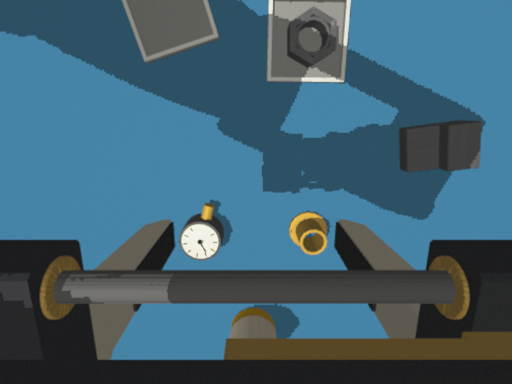

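The nut sits well in its compartment. The gauge dial is at (201,242) with its stem tip at (208,207), and the bush's tube top is at (313,242).

```bash
python3 - <<'E'
from h import *
d,s=shot("wrist")
for n,uv,z in(("g",(201,241.5),.032),("stemtip",(208.5,206),.016),("bush",(313,242),.042),("flange",(308,228),.006)):print(n,cast(d,uv,z)[0].round(4))
d,s=shot("top")
for n,uv,z in(("g",(342.8,233.6),.032),("bush",(340.4,188.4),.042),("flange",(337.6,192.4),.006)):print(n,cast(d,uv,z)[0].round(4))
E
```

```text
g [ 0.4915 -0.302   0.032 ]
stemtip [ 0.5015 -0.264   0.016 ]
bush [ 0.6205 -0.3052  0.042 ]
flange [ 0.6208 -0.3024  0.006 ]
g [ 0.4889 -0.3046  0.032 ]
bush [ 0.622  -0.3097  0.042 ]
flange [ 0.6178 -0.3081  0.006 ]
```

```bash
python3 -m inch '[30,-40,0,0,100,62,-78,0,0,100,62,-78,0,0,100,62,-78,-40,0,100,62,-78,-80,0,100,62,-78,-120,0,100,62,-78,-155,0,100,62,-78,-175,0,100,62,-78,-187,0,100,62,-78,-187,0,100]' 25
python3 -m inch '[0,0,0,0,80,0,0,0,0,60,0,0,0,0,0,0,0,0,0,0,0,0,0,0,0,0,0,0,0,0,0,0,0,0,0,0,0,0,0,0,0,0,0,0,0,0,0,0,0,0]' 25
```

```text
t: 16.73
tool_pos: [0.6177, -0.3036, 0.0091]
orientation: [-2.279, -2.153, 0.003]
force: [-1.1, 0.2, 0.3]
opening: 0.0929
gripper_force: 0.0
t: 17.57
tool_pos: [0.6199, -0.306, 0.0136]
orientation: [-2.284, -2.156, 0.0]
force: [2.2, -1.3, -0.7]
opening: 0.0309
gripper_force: 0.5
```

```bash
python3 -m inch '[0,0,0,0,0,0,0,0,0,0,0,0,0,0,0,0,0,20,0,0,0,0,50,0,0,0,0,85,0,0,-20,35,85,4,0,-40,70,85,8,0,-60,105,85,12,0,-80,140,85,17,0]'
python3 -m inch '[-20,35,0,0,0,-40,70,0,0,0,-55,100,0,0,0,-63,116,0,0,0,-63,116,0,0,0,-63,116,0,0,0]'
python3 - <<'E'
from h import *
d,s=shot("wrist");cv2.imwrite("pics/w7.png",d["image"]);print(s["tool_pos"],s["opening"])
E
```

```text
t: 18.4
tool_pos: [0.5386, -0.1647, 0.0982]
orientation: [-1.937, -2.473, -0.0]
force: [1.0, 0.6, -2.3]
opening: 0.031
gripper_force: 25.0
t: 18.9
tool_pos: [0.4767, -0.0493, 0.0987]
orientation: [1.938, 2.472, -0.0]
force: [-0.5, -0.7, -2.1]
opening: 0.0304
gripper_force: 25.0
[ 0.47669916 -0.04929839  0.0986648 ] 0.03041867564227462
```

View pics/w7.png

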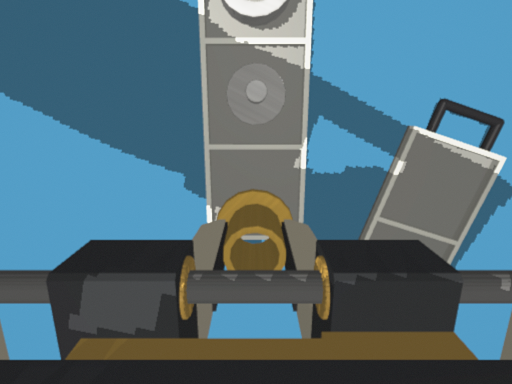

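The bush is held upright at about (254,250) and is centred on the far compartment, whose partition runs along row 147. The plug and ring are in place behind it.

```bash
python3 -m inch '[0,0,-25,0,0,0,0,-45,0,0,0,0,-60,0,0,0,0,-70,0,0,0,0,-77,0,0,0,0,-80,0,0,0,0,-82,0,0,0,0,-82,0,0,0,0,-82,0,0]'
python3 -m inch '[0,0,0,0,70,0,0,0,0,70,0,0,0,0,70,0,0,0,0,70,0,0,0,0,70,0,0,20,0,90,0,0,55,0,100,0,0,90,0,100,0,0,90,0,100]'
```

```text
t: 19.7
tool_pos: [0.4777, -0.0502, 0.0174]
orientation: [1.94, 2.469, 0.001]
force: [-0.1, -0.1, -1.5]
opening: 0.0312
gripper_force: 25.0
t: 20.45
tool_pos: [0.4814, -0.0509, 0.1141]
orientation: [1.935, 2.463, 0.007]
force: [0.7, -1.0, 1.4]
opening: 0.0857
gripper_force: 0.0
```

```bash
python3 -m inch '[3,-40,0,-6,100,6,-80,0,-12,100,8,-120,0,-18,100,10,-160,0,-24,100,12,-200,0,-27,100,14,-235,0,-27,100,14,-253,0,-27,100,14,-253,0,-27,100,14,-253,-30,-27,100,14,-253,-55,-27,100]' 25
python3 -m inch '[0,0,-20,0,100,0,0,-33,0,100,0,0,-38,0,100,0,0,-38,0,100,0,0,-38,0,0,0,0,-38,0,0,0,0,-38,0,0,0,0,-38,0,0,0,0,-38,0,0,0,0,-38,0,0]' 25
python3 -m inch '[0,0,0,0,0,0,0,0,0,0,0,0,0,0,0]' 
python3 - <<'E'
from h import *
d,s=shot("wrist");cv2.imwrite("pics/w8.png",d["image"]);print(s["tool_pos"],s["opening"])
E
```

```text
t: 21.28
tool_pos: [0.4921, -0.3038, 0.0522]
orientation: [2.462, 1.946, 0.002]
force: [-0.1, -0.3, -0.3]
opening: 0.0928
gripper_force: 0.0
t: 22.12
tool_pos: [0.4912, -0.3032, 0.0141]
orientation: [2.463, 1.949, 0.0]
force: [-0.1, -0.3, 0.1]
opening: 0.0577
gripper_force: 0.0
t: 22.37
tool_pos: [0.4906, -0.303, 0.0138]
orientation: [-2.463, -1.949, 0.001]
force: [-4.7, 0.4, 4.9]
opening: 0.0494
gripper_force: 25.0
[ 0.49064542 -0.302971    0.01380966] 0.04942378510476899
```

View pics/w8.png

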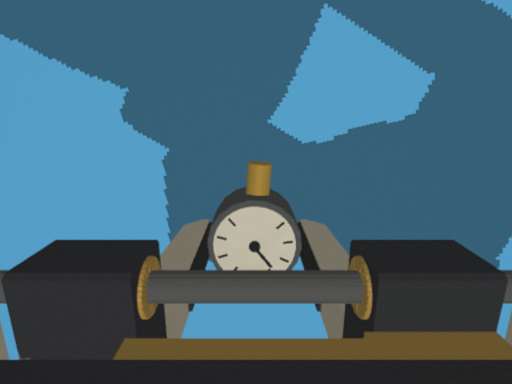

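The gauge is gripped with its dial centre at (254,246) and its stem pointing straight ahead to (259,170).

```bash
python3 -m inch '[0,0,20,0,0,0,0,50,0,0,0,0,85,0,0,18,37,85,2,0,35,74,85,4,0,52,111,85,6,0,69,148,85,8,0,86,185,85,10,0,103,222,85,10,0,120,259,85,10,0]'
python3 -m inch '[17,36,0,0,0,17,36,0,0,0,17,36,0,0,0,17,36,-25,0,0,17,36,-45,0,0,17,36,-60,0,0,17,36,-70,0,0,17,36,-77,0,0,17,36,-80,0,0,17,36,-82,0,0]'
python3 -m inch '[0,0,0,0,0,0,0,0,0,0,0,0,0,0,80,0,0,0,0,80,0,0,0,0,80,0,0,0,0,80,0,0,0,0,80,0,0,20,0,80,0,0,60,0,80,0,0,100,0,80]'
python3 -m inch '[-40,-40,40,0,80,-80,-80,80,0,80,-120,-120,100,0,80,-150,-160,100,0,80,-180,-200,100,0,80,-180,-200,100,0,80,-180,-200,100,0,80,-180,-200,100,0,80]'
python3 - <<'E'
from h import *
d,s=shot("top");print(s["tool_pos"],s["force"]);cv2.imwrite("pics/t9.png",cv2.resize(d["image"][110:290,90:410],None,fx=2.5,fy=2.5,interpolation=cv2.INTER_CUBIC))
E
```

```text
t: 23.25
tool_pos: [0.6113, -0.0418, 0.098]
orientation: [-2.284, -2.156, 0.0]
force: [0.5, 0.2, -2.1]
opening: 0.0494
gripper_force: 25.0
t: 24.08
tool_pos: [0.6278, -0.0086, 0.0168]
orientation: [-2.285, -2.156, 0.001]
force: [-9.4, -0.6, 12.7]
opening: 0.0491
gripper_force: 25.0
t: 24.92
tool_pos: [0.6259, -0.0078, 0.1154]
orientation: [-2.282, -2.154, 0.005]
force: [0.9, -0.6, 1.2]
opening: 0.0743
gripper_force: 0.0
t: 25.58
tool_pos: [0.4449, -0.2132, 0.2187]
orientation: [2.287, 2.149, -0.003]
force: [-0.6, -0.6, -0.8]
opening: 0.0744
gripper_force: 0.0
[ 0.44490461 -0.21318708  0.21866886] [-0.5704983  -0.64629856 -0.76024651]
```

View pics/t9.png

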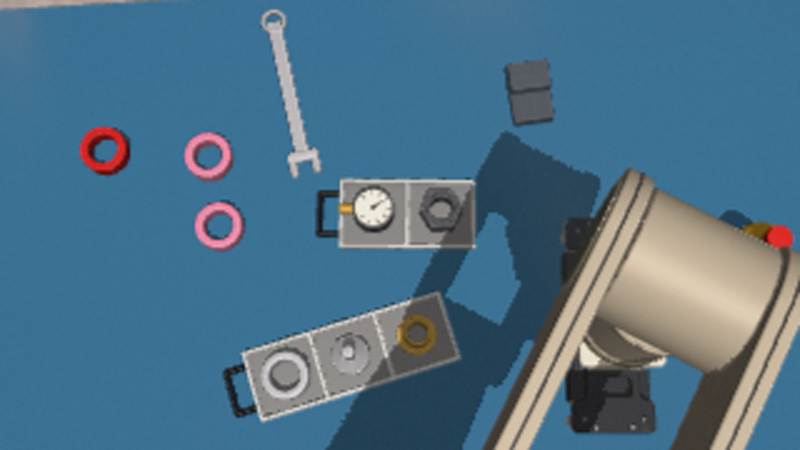

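All five parts sit centred in their own compartments: ring (287,374), plug (350,353), bush (416,334), gauge (373,207) and nut (440,208). The bystanders in view, the spanner, step block and oil can cap, are where they were.

```bash
python3 -c "
from plant import job
print(job.close_job())"
```

```text
the job is handed in; nothing more can be done
None
```

Both kits are made up and handed in at about 26 s on the robot clock: in the last top view all five parts sat centred in their own compartments, and the oil can, spanner and step block looked unmoved, but the hand-in returned no verdict.

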